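Kit spare parts for two axes of a positioning stage

TASK

Make up two spare-part kits from the stock standing on the bench. Blue tray: the brass nut in the rubber-lined bay and the black handwheel in the bare bay. Red tray: the steel carriage in the rubber-lined bay and the blue star knob in the bare bay. Set each part down flat and upright as it stands now, without dropping it, and leave the levelling foot, the shaft support and the screwdriver where they are.

Things in the scene. Friction and masses are not known exactly. Their poses are not given: they have to be found in the camera images.
- blue_tray: Low blue plastic kit tray, fixed, 92 x 176 mm (x, y), walls 4 mm thick, 12 mm high; a wall at y = 0 makes two bays 82 mm square. Origin: centre of the underside, z up. Bay centred at y = +43 mm: lined with black rubber, floor 6 mm above the bench; at y = -43 mm: bare blue, floor 4 mm up. Length within 0.3 rad of the robot's left-right line, lined end to the robot's left.
- red_tray: Low red plastic kit tray, fixed, 92 x 176 mm (x, y), walls 4 mm thick, 12 mm high; a wall at y = 0 makes two bays 82 mm square. Origin: centre of the underside, z up. Bay centred at y = +43 mm: lined with black rubber, floor 6 mm above the bench; at y = -43 mm: bare red, floor 4 mm up. Length within 0.3 rad of the robot's left-right line, lined end to the robot's right.
- handwheel: Small black plastic handwheel lying flat, about 200 g: spoked rim 56 mm across and 11 mm high, with a round black hub standing up in the middle, 26 mm in diameter and 46 mm high, silver bush in its top. Grip it by the hub, above the rim. Origin: centre of the underside; z up. Round about z. Stands in the stock left or right of the trays.
- brass_nut: Brass lead-screw nut, about 200 g, flange down: flange 46 mm across and 8 mm thick, cylindrical body 26 mm in diameter standing up to 42 mm, dark bore. Grip it by the body, above the flange. Origin: centre of the underside; z up. Round about z. Stands in the stock left or right of the trays.
- carriage: Linear-guide carriage, about 400 g: steel block with black plastic end caps and four dark screw holes on top, 50 mm long (x, cap to cap) by 42 mm wide (y) by 40 mm high. Grip it across the 42 mm. Origin: centre of the underside; z up. Stands in the stock left or right of the trays.
- star_knob: Blue plastic star knob, about 80 g, head down: lobed head 40 mm across and 16 mm high, round blue boss 16 mm in diameter standing up to 46 mm, then a steel stud 8 mm in diameter to 58 mm. Grip it by the boss, above the head. Origin: centre of the underside; z up. Round about z. Stands in the stock left or right of the trays.
- levelling_foot: Bystander, stays in the stock: grey plastic machine foot 48 mm across and 14 mm high with an upright steel stem (10 mm in diameter, 18 mm at its foot), 60 mm high in all. Origin: centre of the underside; z up. Stands in the stock left or right of the trays.
- shaft_support: Bystander, stays in the stock: bare aluminium block in the shape of an upside-down T, base 20 x 50 mm (x, y) and 10 mm high, upright 20 x 26 mm to 42 mm high, dark bore along x. Origin: centre of the underside; z up. Stands in the stock left or right of the trays.
- screwdriver: Bystander, lying beyond the trays, about crosswise to the robot's forward direction: red-handled screwdriver 180 mm long along its x axis, handle to -x, 26 mm thick at the handle. Origin: underside, mid-length. Leave it alone.
Things that resemble listed ones, but are neither listed nor needed, are in the scene too. Of the things shaped like the star_knob, the blue one is meant.

How it is judged:
By the outcome, as a careful person would: the job done as asked, in the order asked, and still so for the second after the job is handed in, with the robot touching nothing.
It also fails if it takes over 93 s, if anything falls off the work surface, if the arm or the gripper's body presses on something with over 40 N, if the wrist force passes 120 N, or if a joint passes its speed limit or range.

ROBOT

A 7-joint arm with a two-finger parallel gripper is mounted at the origin on the work surface. World frame = base frame: x ahead of the robot, y to its left, z up, the work surface at z = 0. Lengths are in m, angles in rad, forces in N, time in s.
With the tool pointing down it reaches from about 0.425 to 0.95 m from the base axis. Payload 4.7 kg.
Tool frame: the origin (TCP) lies at the centre of the arm's flange, where the gripper is bolted on; the fingertips stand 173 mm ahead of it and the grasp point (between the pads) lies 155 mm ahead of it; z points along the fingers, y is the line along which they close (so a half turn about z gives the same grasp; the last joint's range is limited). The gripper opens to 85 mm and grips with 20 to 120 N. Pads are 22 mm wide; open, the fingers measure 114 mm over their backs; the gripper's body (76 mm by 85 mm) begins 54 mm behind the grasp point. The pads swing forward as they close: fully open they stand 13 mm farther back than shut.
Start: joints at [1.195, 0.469, -0.049, 1.532, 0.024, 1.141, -0.082], TCP at [0.229, -0.635, 0.405] pointing down, gripper open.
Joint ranges: [-2.59, 2.59], [-0.33, 1.99], [-1.39, 1.29], [0.1, 2.45], [-1.04, 4.18], [0.21, 1.99], [-2.66, 2.66]. Speed limits (rad/s): [2.57, 2.57, 3.14, 3.14, 3.14, 3.14, 3.14].

INTERFACE

Orientations are given as [roll, pitch, yaw] about the fixed x, y, z axes, in that order (R = Rz(yaw) Ry(pitch) Rx(roll)).
In Python, from rig import env gives the robot as it stands.
- The arm moves only by the tool step_arm, never from a script. Its argument "increments" is text: rows parted by semicolons, each of 7 numbers parted by spaces: the closure in counts, from 0 (fully open) to 255 (shut), then the shift along the tool's x, y, z in m, then the turn, a rotation vector about the tool's x, y, z in degrees. In form: grip dx dy dz rx ry rz; .... A call has 1 to 12 rows; each row shifts and turns the commanded pose from where the row before left it, along the tool's axes as they then stand; what a row does not reach is not made up. A row lasts 1/10 s, in which the tool goes at most 50 mm and 8.59 degrees, less where a joint would pass 70% of its speed; a pose out of reach is approached as far as the arm can. A call with a gripper value outside its range is refused whole. The fingers move at their own pace and stop on an object; "squeeze" is the grip in N (left out, the last holds). Time passes only in rows, so rows that do not move let the fingers close. It gives the time, the measured TCP pose, the force, the opening and the grip force at its end, in the units of the state.
- env.observe(): the state, without advancing time (a new reading comes with each control period).
- env.get_image(name): name is "scene" or "top" or "wrist"; returns a dict with "frame" (384x512x3 uint8, blue, green, red), "intrinsics" (3x3 intrinsics, pixels), "rvec" (rotation vector, rad) and "tvec" (3), from world to camera coordinates, as OpenCV has them. Camera axes: x right, y down, z forward; pixel columns grow to the right and rows downward; lengths in m; the calibration is good to about 2 mm. The wrist camera is an equidistant fisheye: a pixel r from the principal point sees the ray r / f radians off the axis. A picture is of the moment at which its call begins. There is no depth.
- env.sign_off(): hands the job in; it is judged then, once.
Trained networks look in a picture, given as the dict that the camera call returned (one of the last four; its "shot" number tells which), for a name from the list of things; names that differ only in an ending like _2 or _b are one class to them, and where a whole thing is asked for, a point or a joint stands for the part that bears it (a point fixed in the world has none). Each returns a list of dicts, best first, with "confidence" (0 to 1); they miss things now and then, are a little off and sometimes report something else, mostly with a low value. They report only what shows in the picture. A call takes as long as a camera call. They do not tell look-alikes from the thing itself.
- env.find_in(picture, query): "location" ([x, y, z] in m, in world coordinates, good to about 4 mm: the middle of the surface that is visible of it).
- env.masks_of(picture, query): "pixels" (384x512 bool, what is visible of it).
- env.place_of(picture, query): "location" ([x, y, z] in m, in world coordinates, good to about 4 mm: a listed point, or the origin of a listed thing).
The state is a dict: "time_s": time; "joints": joint angles; "qd": joint speeds; "joint_torque": joint torques, N m; "tcp_pos": TCP position; "ee_rot": TCP orientation; "contact_force": force on the tool from outside, world axes, zero at the start; "wrist_torque": the same for the moment, N m; "finger_gap": opening from 0.0 (shut) to 1.0 (fully open); "grip_force": force on a finger pad.
Only numpy, scipy, OpenCV 4.12 (cv2) and the standard library are available. Lean on these libraries where they do the work, as an engineer would, in place of code of your own. Each camera call takes 0.05 s, during which the arm holds its last target. There are 200 camera calls.

## Working session

There is one attempt and no reset: what is moved stays moved. The work goes in short steps, Python scripts to look and compute and a tool call to move; the robot and the scene stay as the last step left them, time stands still between calls to the robot, and variables do not carry over. Pictures are saved under pics/ and viewed, at most 14 in all, crops included, and the job is handed in when it is done.

Besides the shell and the picture viewer there is one more tool, called after "Request:" by a JSON object that holds its "api" and its "payload". step_arm: Moves the arm, as the interface text tells. Its arguments: {"type":"object","properties":{"increments":{"type":"string"},"squeeze":{"type":"number"}},"required":["increments"]}

```bash
mkdir -p pics
cat > h.py <<'E'
import numpy as np,cv2
from rig import env
from scipy.spatial.transform import Rotation as R
def snap(n,f=None):
    p=env.get_image(n)
    if f: cv2.imwrite('pics/'+f,p['frame'])
    return p
def ground(p,uv,z):
    K=np.array(p['intrinsics'],float);Rm=cv2.Rodrigues(np.array(p['rvec'],float))[0];t=np.array(p['tvec'],float).ravel()
    d=Rm.T@np.linalg.inv(K)@np.array([uv[0],uv[1],1.]);c=-Rm.T@t
    return c+d*(z-c[2])/d[2]
E
python3 - <<'E'
from h import *
s=env.observe(); print({k:np.round(v,3) for k,v in s.items()})
a=snap('top','top.png');b=snap('scene','scene.png')
for p,n in((a,'top'),(b,'scene')):
  for q in ['blue_tray','red_tray','handwheel','brass_nut','carriage','star_knob','levelling_foot','shaft_support','screwdriver']:
    print(n,q,[(np.round(o['location'],3).tolist(),round(o['confidence'],2)) for o in env.place_of(p,q)])
E
```

```text
{'time_s': np.float64(0.0), 'joints': array([ 1.195,  0.469, -0.049,  1.534,  0.024,  1.141, -0.082]), 'qd': array([ 0.001, -0.001, -0.   ,  0.001,  0.001,  0.002, -0.002]), 'joint_torque': array([ 0.0000e+00, -5.1031e+01, -4.7000e-02, -2.3771e+01,  1.1000e-02,
        7.0000e-03, -0.0000e+00]), 'tcp_pos': array([ 0.229, -0.635,  0.404]), 'ee_rot': array([-3.14 ,  0.   ,  0.347]), 'contact_force': array([0.594, 0.53 , 0.462]), 'wrist_torque': array([ 0.014,  0.005, -0.009]), 'grip_force': np.float64(0.0), 'finger_gap': np.float64(0.999)}
top blue_tray [([0.665, -0.016, -0.001], 0.58)]
top red_tray [([0.466, 0.006, 0.002], 0.56)]
top handwheel [([0.523, -0.343, -0.001], 0.86)]
top brass_nut [([0.443, 0.231, 0.0], 0.6), ([0.566, -0.214, 0.001], 0.51), ([0.465, 0.004, -0.0], 0.22)]
top carriage [([0.442, 0.233, -0.0], 0.64)]
top star_knob [([0.577, 0.128, 0.001], 0.66), ([0.58, 0.212, 0.001], 0.65)]
top levelling_foot [([0.456, -0.211, -0.002], 0.61)]
top shaft_support [([0.516, 0.329, -0.004], 0.69)]
top screwdriver [([0.812, -0.024, -0.002], 0.91)]
scene blue_tray [([0.662, -0.018, -0.002], 0.92), ([0.567, -0.214, -0.001], 0.36)]
scene red_tray [([0.47, 0.002, -0.001], 0.8)]
scene handwheel [([0.525, -0.343, 0.001], 0.46)]
scene brass_nut [([0.567, -0.218, -0.003], 0.77)]
scene carriage [([0.439, 0.236, -0.002], 0.7), ([0.526, -0.347, 0.001], 0.22)]
scene star_knob [([0.572, 0.123, -0.003], 0.78), ([0.582, 0.21, 0.001], 0.75)]
scene levelling_foot [([0.46, -0.205, -0.001], 0.56)]
scene shaft_support [([0.519, 0.329, 0.003], 0.76)]
scene screwdriver [([0.805, -0.024, -0.004], 0.8)]
```

View pics/top.png

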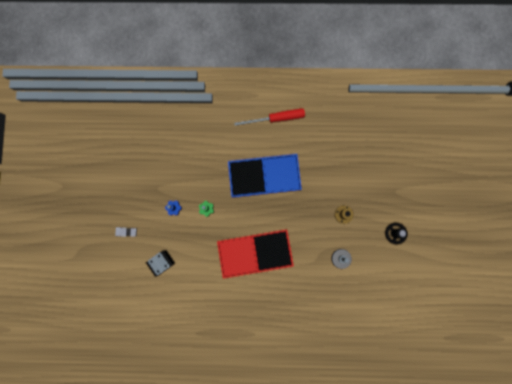

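View pics/scene.png

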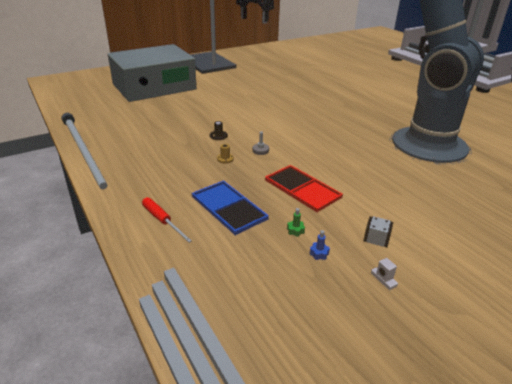

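The things that could be confused: star knobs are the green one at top-view (206,209) and the blue one at (173,208), and I want the blue. The brass nut is at (343,214), apart from the grey foot at (341,259). The black handwheel is at (396,233). The carriage is at (160,263), apart from the aluminium support at (126,232). One close crop will check the choice and measure the trays.

```bash
cat >> h.py <<'E'
def go(xyz,yaw_deg):
    """xyz = grasp point goal; prints tool-frame shift (at present yaw), then turn"""
    s=env.observe();Rt=R.from_euler('xyz',s['ee_rot']);p=np.array(s['tcp_pos'])
    goal=np.array(xyz)+[0,0,.155]
    d=Rt.inv().apply(goal-p)
    yaw=np.degrees(s['ee_rot'][2]);t=-((yaw_deg-yaw+90)%180-90)
    print('t',round(s['time_s'],2),'shift mm',np.round(d*1000,1),'turn z',round(t,1),'yaw',round(yaw,1),'tilt',np.round(np.degrees(s['ee_rot'][:2]),2),'gap',round(float(s['finger_gap']),3),'grip',round(float(s['grip_force']),1),'F',np.round(s['contact_force'],1))
E
python3 - <<'E'
from h import *
p=snap('top');f=p['frame'].astype(int);B,G,Rr=f[...,0],f[...,1],f[...,2]
for n,m in(('blue',(B>G+60)&(B>Rr+60)),('red',(Rr>G+90)&(Rr>B+90))):
    k,l,st,c=cv2.connectedComponentsWithStats(m.astype(np.uint8))
    for i in range(1,k):
        if st[i,4]<50: continue
        ys,xs=np.where(l==i); P=np.array([ground(p,q,.012)[:2] for q in zip(xs,ys)],np.float32)
        r=cv2.minAreaRect(P*1000); print(n,np.round(c[i]),r, np.round(P.mean(0),3))
m=[(q,env.masks_of(p,q)) for q in('carriage','blue_tray','red_tray')]
for q,o in m:
  for x in o[:1]:
    ys,xs=np.where(x['pixels']);P=np.array([ground(p,u,.038 if q=='carriage' else .012)[:2] for u in zip(xs,ys)],np.float32)
    print(q,x['confidence'],cv2.minAreaRect(P*1000))
c=cv2.resize(p['frame'][190:290,100:420],(800,250),interpolation=cv2.INTER_CUBIC);cv2.imwrite('pics/crop.png',c)
go([.566,-.216,.2],70)
E
```

```text
blue [281. 174.] ((667.7388916015625, -57.296730041503906), (87.4021987915039, 88.0865478515625), 6.686418056488037) [ 0.668 -0.057]
blue [174. 208.] ((579.9798583984375, 209.4554901123047), (29.860631942749023, 34.93330383300781), 0.8099915385246277) [0.579 0.208]
red [287. 115.] ((818.7083740234375, -71.87614440917969), (21.77820587158203, 88.4387435913086), 9.5777006149292) [ 0.819 -0.073]
red [238. 256.] ((462.14007568359375, 43.88630294799805), (89.4810791015625, 95.25650787353516), 10.266239166259766) [0.462 0.047]
carriage 0.67 ((444.54693603515625, 229.34803771972656), (44.702022552490234, 58.634544372558594), 36.16625213623047)
blue_tray 0.65 ((662.344970703125, -15.926498413085938), (97.50975799560547, 180.80467224121094), 7.14418888092041)
red_tray 0.66 ((467.66961669921875, 5.835487365722656), (95.47026062011719, 179.2434539794922), 9.64933967590332)
t 1.2 shift mm [ 458.8 -279.5   49.7] turn z -50.1 yaw 19.9 tilt [180.  -0.] gap 1.002 grip 0.0 F [-0.1  0.4 -0.2]
```

View pics/crop.png

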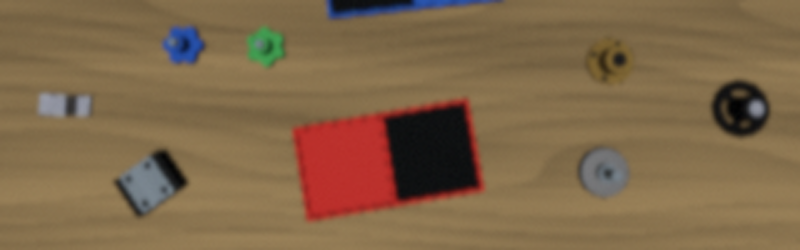

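The crop shows the blue knob at (184,45) left of the green one (265,45), the brass nut at (610,60), the handwheel at (741,108) and the carriage at (150,183) with black end caps at its lower-left and upper-right. The choice stands. Going above the nut.

Request:
{"api": "step_arm", "payload": {"increments": "0 0.038 -0.023 0.002 0 0 0;0 0.038 -0.023 0.002 0 0 0;0 0.038 -0.023 0.002 0 0 0;0 0.038 -0.023 0.002 0 0 0;0 0.038 -0.023 0.002 0 0 0;0 0.038 -0.023 0.002 0 0 0;0 0.038 -0.023 0.002 0 0 0;0 0.038 -0.023 0.002 0 0 0;0 0.038 -0.023 0.002 0 0 0;0 0.038 -0.023 0.002 0 0 0;0 0.038 -0.023 0.002 0 0 0;0 0.038 -0.023 0.002 0 0 0"}}

```text
time_s: 2.4
tcp_pos: [0.5654, -0.2188, 0.3809]
ee_rot: [3.141, -0.0, 0.347]
contact_force: [1.4, -0.7, 0.7]
finger_gap: 0.996
grip_force: 0.0
```

Request:
{"api": "step_arm", "payload": {"increments": "0 0 0 0.01 0 0 -8.4;0 0 0 0.01 0 0 -8.4;0 0 0 0.01 0 0 -8.4;0 0 0 0.01 0 0 -8.4;0 0 0 0.01 0 0 -8.4;0 0 0 0.01 0 0 -8.4;0 0 0 0 0 0 0;0 0 0 0 0 0 0"}}

```text
time_s: 3.2
tcp_pos: [0.5645, -0.2205, 0.3209]
ee_rot: [3.141, -0.0, 1.223]
contact_force: [-0.5, 0.6, 0.8]
finger_gap: 1.0
grip_force: 0.0
```

Run:
```python
from h import *
go([.566,-.216,.032],70)
p=snap('wrist','w1.png')
for q in('brass_nut','levelling_foot'):print(q,[(np.round(o['location'],4),round(o['confidence'],2)) for o in env.place_of(p,q)])
```

```text
t 3.2 shift mm [  4.7  -0.2 133.9] turn z 0.1 yaw 70.1 tilt [179.99  -0.  ] gap 1.0 grip 0.0 F [-0.5  0.6  0.8]
brass_nut [(array([ 0.5655, -0.2145, -0.0026]), 0.85)]
levelling_foot [(array([ 0.4595, -0.2051, -0.0016]), 0.55)]
```

View pics/w1.png

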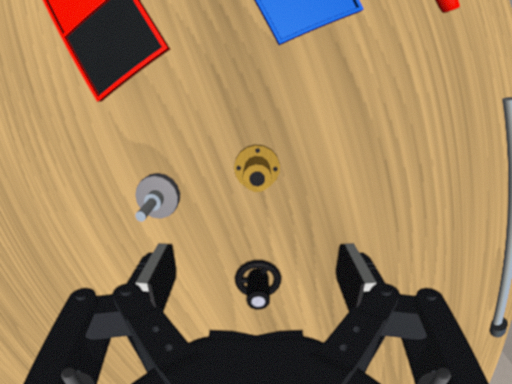

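The wrist view shows the nut at (257,168), bore top at (257,179), the foot at (157,195) and the handwheel at (258,280), top at (258,300). I'll check the nut with the fisheye model.

```bash
cat >> h.py <<'E'
def fish(p,uv,z):
    K=np.array(p['intrinsics'],float);Rm=cv2.Rodrigues(np.array(p['rvec'],float))[0];t=np.array(p['tvec'],float).ravel()
    a=np.array([(uv[0]-K[0,2])/K[0,0],(uv[1]-K[1,2])/K[1,1]]);r=np.linalg.norm(a)
    d=Rm.T@np.array([*(a/r*np.sin(r)),np.cos(r)]);c=-Rm.T@t
    return c+d*(z-c[2])/d[2]
E
python3 - <<'E'
from h import *
p=snap('wrist')
print(fish(p,(257,179),.042),fish(p,(258,300),.046), fish(p,(257,165),.008))
for q in('brass_nut','handwheel'):print(q,[(np.round(o['location'],4),round(o['confidence'],2)) for o in env.place_of(p,q)])
go([.566,-.216,.032],70)
E
```

```text
[ 0.56908129 -0.21527765  0.042     ] [ 0.52511942 -0.34105221  0.046     ] [ 0.57053516 -0.21188543  0.008     ]
brass_nut [(array([ 0.5715, -0.2188, -0.001 ]), 0.74)]
handwheel [(array([ 0.5206, -0.3491, -0.0029]), 0.82)]
t 3.5 shift mm [  4.4  -0.3 134.3] turn z 0.2 yaw 70.2 tilt [1.7994e+02 1.0000e-02] gap 0.998 grip 0.0 F [-0.5  0.9  1. ]
```

Request:
{"api": "step_arm", "payload": {"increments": "0 0.006 0.0015 0.02 0 0 0;0 0 0 0.025 0 0 0;0 0 0 0.025 0 0 0;0 0 0 0.02 0 0 0;0 0 0 0.02 0 0 0;0 0 0 0.014 0 0 0;0 0 0 0.01 0 0 0;0 0 0 0 0 0 0;200 0 0 0 0 0 0;230 0 0 0 0 0 0;230 0 0 0 0 0 0;230 0 0 0 0 0 0", "squeeze": 50}}

```text
time_s: 4.7
tcp_pos: [0.5681, -0.2152, 0.1874]
ee_rot: [3.14, 0.0, 1.226]
contact_force: [0.3, 0.2, -0.9]
finger_gap: 0.331
grip_force: 0.0
```

Request:
{"api": "step_arm", "payload": {"increments": "230 0 0 0 0 0 0;230 0 0 0 0 0 0;230 0 0 0 0 0 0;230 0 0 0 0 0 0"}}

```text
time_s: 5.1
tcp_pos: [0.5683, -0.2152, 0.1875]
ee_rot: [3.14, 0.0, 1.226]
contact_force: [-1.5, 0.3, 4.9]
finger_gap: 0.288
grip_force: 49.5
```

Run:
```python
from h import *
go([.658,.027,.1],97)
```

```text
t 5.1 shift mm [258.3   2.7 -67.5] turn z -26.7 yaw 70.3 tilt [1.7993e+02 1.0000e-02] gap 0.288 grip 49.5 F [-1.5  0.3  4.9]
```

Request:
{"api": "step_arm", "payload": {"increments": "230 0 0 -0.01 0 0 0;230 0 0 -0.025 0 0 0;230 0 0 -0.03 0 0 0;230 0.02 0 0 0 0 0;230 0.035 0 0 0 0 0;230 0.035 0 0 0 0 0;230 0.035 0 0 0 0 0;230 0.035 0.003 0 0 0 0;230 0.035 0 0 0 0 0;230 0.035 0 0 0 0 0;230 0.028 0 0 0 0 0;230 0 0 0 0 0 -7"}}

```text
time_s: 6.3
tcp_pos: [0.6581, 0.0333, 0.2522]
ee_rot: [3.141, -0.004, 1.36]
contact_force: [-0.0, 0.1, -0.7]
finger_gap: 0.288
grip_force: 49.3
```

Request:
{"api": "step_arm", "payload": {"increments": "230 0 0 0 0 0 -7;230 0 0 0 0 0 -7;230 0 0 0 0 0 -6;230 0 0 0 0 0 0;230 0 0 0 0 0 0"}}

```text
time_s: 6.8
tcp_pos: [0.6576, 0.0265, 0.2515]
ee_rot: [-3.141, -0.0, 1.695]
contact_force: [1.1, 0.1, -0.7]
finger_gap: 0.288
grip_force: 49.3
```

Run:
```python
from h import *
p=snap('wrist','w2.png')
print(np.round(cv2.Rodrigues(np.array(p['rvec'],float))[0],2))
for q in('blue_tray','red_tray','brass_nut'):print(q,[(np.round(o['location'],4),round(o['confidence'],2)) for o in env.place_of(p,q)])
go([.658,.027,.04],97)
```

```text
[[ 0.99  0.12  0.  ]
 [ 0.12 -0.94  0.33]
 [ 0.04 -0.32 -0.95]]
blue_tray []
red_tray []
brass_nut [(array([0.6591, 0.0249, 0.0615]), 0.77)]
t 7.0 shift mm [ 0.2  0.2 56.8] turn z 0.2 yaw 97.2 tilt [-1.8e+02  2.0e-02] gap 0.284 grip 49.3 F [-0.6 -0.3 -1.2]
```

View pics/w2.png

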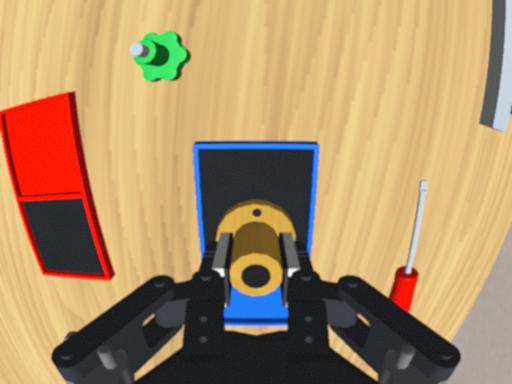

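The nut is held upright above the blue tray. The tray's far (lined) outer corners are at (195,143) and (318,143). I'll check those and the red tray corners.

Run:
```python
from h import *
p=snap('wrist')
def tray(a,b):
    A,B=[fish(p,u,.012)[:2] for u in(a,b)];print(A,B,np.linalg.norm(A-B));return A,B
A,B=tray((194,142),(319,142)) 
e=(B-A)/np.linalg.norm(B-A)
n=np.array([e[1],-e[0]]); print('yaw',np.degrees(np.arctan2(e[1],e[0])),'lined',(A+B)/2+n*.045,'bare',(A+B)/2+n*.131)
for u in((0,110),(74,92),(113,278),(42,274)): print('red',fish(p,u,.012)[:2])
```

```text
[0.60881434 0.0674182 ] [0.69845769 0.07878523] 0.0903611631820563
yaw 7.226696701853581 lined [0.65929681 0.02845918] bare [ 0.67011523 -0.05685765]
red [0.41357605 0.08386284]
red [0.50579196 0.09931795]
red [ 0.53441846 -0.06891041]
red [ 0.44108547 -0.08871057]
```

Request:
{"api": "step_arm", "payload": {"increments": "230 0.001 0.001 0.015 0 0 0;230 0 0 0.018 0 0 0;230 0 0 0.012 0 0 0;230 0 0 0.006 0 0 0;230 0 0 0.004 0 0 0;230 0 0 0.0015 0 0 0;230 0 0 0.001 0 0 0;230 0 0 0 0 0 0"}}

```text
time_s: 7.85
tcp_pos: [0.6589, 0.0279, 0.1946]
ee_rot: [3.141, 0.0, 1.698]
contact_force: [-0.7, 0.8, -2.2]
finger_gap: 0.29
grip_force: 49.3
```

Request:
{"api": "step_arm", "payload": {"increments": "230 0 0 0.0007 0 0 0;230 0 0 0 0 0 0;230 0 0 0 0 0 0"}}

```text
time_s: 8.15
tcp_pos: [0.6588, 0.0278, 0.1938]
ee_rot: [3.141, 0.0, 1.698]
contact_force: [-0.1, -0.3, -2.2]
finger_gap: 0.287
grip_force: 49.3
```

Request:
{"api": "step_arm", "payload": {"increments": "230 0 0 0.0005 0 0 0;230 0 0 0.0005 0 0 0;230 0 0 0 0 0 0"}}

```text
time_s: 8.45
tcp_pos: [0.6588, 0.0279, 0.1936]
ee_rot: [3.141, 0.001, 1.698]
contact_force: [-3.3, -0.7, 5.8]
finger_gap: 0.286
grip_force: 49.9
```

Contact is felt, so release and rise.

Request:
{"api": "step_arm", "payload": {"increments": "150 0 0 0 0 0 0;110 0 0 0 0 0 0;110 0 0 0 0 0 0;100 0 0 0 0 0 0;90 0 0 -0.02 0 0 0;60 0 0 -0.03 0 0 0;60 0 0 -0.04 0 0 0;60 0 0 -0.03 0 0 0;60 0 0 0 0 0 0"}}

```text
time_s: 9.35
tcp_pos: [0.6602, 0.0286, 0.3178]
ee_rot: [3.132, 0.0, 1.698]
contact_force: [0.4, 0.2, -0.1]
finger_gap: 0.767
grip_force: 0.0
```

Run:
```python
from h import *
p=snap('wrist')
print([(np.round(o['location'],4),round(o['confidence'],2)) for o in env.place_of(p,'brass_nut')])
go([.524,-.343,.18],57)
```

```text
[(array([ 6.595e-01,  2.620e-02, -2.000e-04]), 0.74)]
t 9.45 shift mm [-350.8 -180.5  -21.9] turn z 40.3 yaw 97.3 tilt [1.7992e+02 2.0000e-02] gap 0.763 grip 0.0 F [ 0.  -1.2 -0.8]
```

Now to the handwheel.

Request:
{"api": "step_arm", "payload": {"increments": "0 -0.035 -0.018 0 0 0 0;0 -0.035 -0.018 0 0 0 0;0 -0.035 -0.018 0 0 0 0;0 -0.035 -0.018 0 0 0 0;0 -0.035 -0.018 0 0 0 0;0 -0.035 -0.018 0 0 0 0;0 -0.035 -0.018 0 0 0 0;0 -0.035 -0.018 0 0 0 0;0 -0.035 -0.018 0 0 0 0;0 -0.036 -0.018 0 0 0 0;0 0 0 0 0 0 8;0 0 0 0 0 0 8"}}

```text
time_s: 10.65
tcp_pos: [0.5228, -0.3453, 0.3102]
ee_rot: [-3.138, -0.001, 1.408]
contact_force: [0.3, 0.6, -0.5]
finger_gap: 1.002
grip_force: 0.0
```

Request:
{"api": "step_arm", "payload": {"increments": "0 0 0 0 0 0 8;0 0 0 0 0 0 8;0 0 0 0 0 0 8;0 0 0 0 0 0 0;0 0 0 0 0 0 0"}}

```text
time_s: 11.15
tcp_pos: [0.5244, -0.3428, 0.3113]
ee_rot: [-3.139, 0.0, 1.003]
contact_force: [0.1, -0.0, -0.2]
finger_gap: 0.996
grip_force: 0.0
```

Run:
```python
from h import *
p=snap('wrist','w3.png');
print([(np.round(o['location'],4),round(o['confidence'],2)) for o in env.place_of(p,'handwheel')])
go([.524,-.343,.033],57)
```

```text
[(array([ 5.223e-01, -3.457e-01, -4.000e-04]), 0.62)]
t 11.25 shift mm [ -0.2  -0.2 123.8] turn z 0.4 yaw 57.4 tilt [-179.93   -0.  ] gap 0.999 grip 0.0 F [-0.7 -0.  -0.8]
```

View pics/w3.png

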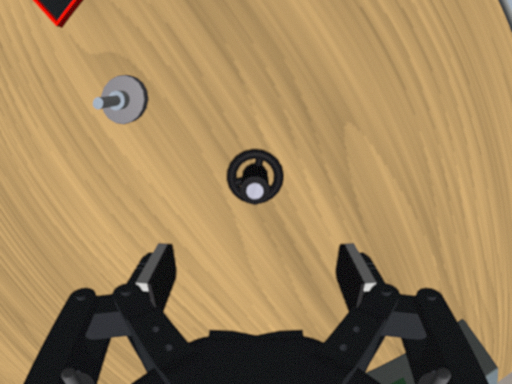

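The wheel is at (255,177), hub top at (255,190). It is centred between the fingers laterally, as the nut was. Going down.

Request:
{"api": "step_arm", "payload": {"increments": "0 -0.001 0 0.02 0 0 0;0 0 0 0.025 0 0 0;0 0 0 0.025 0 0 0;0 0 0 0.02 0 0 0;0 0 0 0.018 0 0 0;0 0 0 0.01 0 0 0;0 0 0 0.006 0 0 0;0 0 0 0 0 0 0;200 0 0 0 0 0 0;230 0 0 0 0 0 0;230 0 0 0 0 0 0;230 0 0 0 0 0 0"}}

```text
time_s: 12.45
tcp_pos: [0.5241, -0.344, 0.1891]
ee_rot: [3.141, 0.0, 1.0]
contact_force: [-1.9, -0.0, 0.4]
finger_gap: 0.332
grip_force: 1.1
```

Request:
{"api": "step_arm", "payload": {"increments": "230 0 0 0 0 0 0;230 0 0 0 0 0 0;230 0 0 0 0 0 0;230 0 0 0 0 0 0"}}

```text
time_s: 12.85
tcp_pos: [0.5242, -0.344, 0.1892]
ee_rot: [3.141, 0.0, 1.0]
contact_force: [-2.8, 0.5, 5.2]
finger_gap: 0.284
grip_force: 49.5
```

Run:
```python
from h import *
go([.669,-.057,.1],97)
```

```text
t 12.85 shift mm [319.7 -33.3 -65.9] turn z -39.7 yaw 57.3 tilt [1.7997e+02 1.0000e-02] gap 0.284 grip 49.5 F [-2.8  0.5  5.2]
```

Request:
{"api": "step_arm", "payload": {"increments": "230 0 0 -0.01 0 0 0;230 0 0 -0.025 0 0 0;230 0 0 -0.03 0 0 0;230 0.025 -0.004 0 0 0 0;230 0.04 -0.004 0 0 0 0;230 0.04 -0.004 0 0 0 0;230 0.04 -0.004 0 0 0 0;230 0.04 -0.004 0 0 0 0;230 0.04 -0.004 0 0 0 0;230 0.04 -0.004 0 0 0 0;230 0.035 -0.003 0 0 0 0;230 0.02 -0.002 0 0 0 0"}}

```text
time_s: 14.05
tcp_pos: [0.6701, -0.0529, 0.2536]
ee_rot: [-3.141, -0.002, 1.004]
contact_force: [0.1, -0.2, -1.9]
finger_gap: 0.29
grip_force: 49.4
```

Request:
{"api": "step_arm", "payload": {"increments": "230 0 0 0 0 0 -8;230 0 0 0 0 0 -8;230 0 0 0 0 0 -8;230 0 0 0 0 0 -8;230 0 0 0 0 0 -7.7;230 0 0 0 0 0 0;230 0 0 0 0 0 0"}}

```text
time_s: 14.75
tcp_pos: [0.6691, -0.058, 0.2532]
ee_rot: [-3.141, 0.0, 1.688]
contact_force: [0.1, 0.5, -1.4]
finger_gap: 0.286
grip_force: 49.3
```

Run:
```python
from h import *
p=snap('wrist','w4.png')
go([.669,-.057,.038],97)
```

```text
t 14.8 shift mm [ 0.7 -0.  60.3] turn z -0.2 yaw 96.8 tilt [-1.7997e+02  3.0000e-02] gap 0.29 grip 49.3 F [ 0.2  0.2 -1.8]
```

View pics/w4.png

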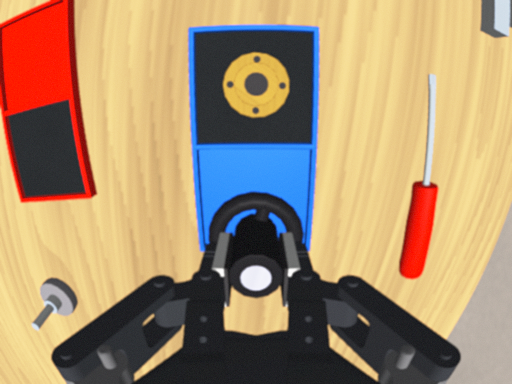

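The nut sits flat and centred in the lined bay (257,84), and the wheel hangs centred over the bare bay. Lowering it.

Request:
{"api": "step_arm", "payload": {"increments": "230 0.001 0 0.015 0 0 0;230 0 0 0.02 0 0 0;230 0 0 0.013 0 0 0;230 0 0 0.006 0 0 0;230 0 0 0.004 0 0 0;230 0 0 0.0015 0 0 0;230 0 0 0.0005 0 0 0;230 0 0 0.0005 0 0 0;230 0 0 0 0 0 0"}}

```text
time_s: 15.7
tcp_pos: [0.6694, -0.056, 0.1935]
ee_rot: [3.141, 0.0, 1.692]
contact_force: [0.3, -0.4, -2.9]
finger_gap: 0.289
grip_force: 49.3
```

Request:
{"api": "step_arm", "payload": {"increments": "230 0 0 0.0005 0 0 0;230 0 0 0.0004 0 0 0;230 0 0 0 0 0 0"}}

```text
time_s: 16.0
tcp_pos: [0.6694, -0.0559, 0.1932]
ee_rot: [3.141, 0.001, 1.693]
contact_force: [-2.0, 0.3, 6.3]
finger_gap: 0.288
grip_force: 50.0
```

Request:
{"api": "step_arm", "payload": {"increments": "150 0 0 0 0 0 0;110 0 0 0 0 0 0;110 0 0 0 0 0 0;100 0 0 0 0 0 0;90 0 0 -0.02 0 0 0;60 0 0 -0.03 0 0 0;60 0 0 -0.04 0 0 0;60 0 0 -0.03 0 0 0;60 0 0 0 0 0 0"}}

```text
time_s: 16.9
tcp_pos: [0.6708, -0.0554, 0.3175]
ee_rot: [3.132, 0.001, 1.692]
contact_force: [-0.1, -0.1, -0.5]
finger_gap: 0.764
grip_force: 0.0
```

Run:
```python
from h import *
p=snap('wrist')
for q in('handwheel','carriage'):print([(np.round(o['location'],4),round(o['confidence'],2)) for o in env.place_of(p,q)])
go([.442,.232,.18],126)
```

```text
[(array([ 0.6679, -0.0615,  0.0044]), 0.71)]
[]
t 17.05 shift mm [ 313.5 -190.2  -23.4] turn z -29.0 yaw 97.0 tilt [-1.7993e+02  1.0000e-02] gap 0.763 grip 0.0 F [ 0.  -0.5 -1.1]
```

Request:
{"api": "step_arm", "payload": {"increments": "0 0.035 -0.021 0 0 0 0;0 0.035 -0.021 0 0 0 0;0 0.035 -0.021 0 0 0 0;0 0.035 -0.021 0 0 0 0;0 0.035 -0.021 0 0 0 0;0 0.035 -0.021 0 0 0 0;0 0.035 -0.021 0 0 0 0;0 0.035 -0.021 0 0 0 0;0 0.033 -0.022 0 0 0 0;0 0 0 0 0 0 -8;0 0 0 0 0 0 -8;0 0 0 0 0 0 -8"}}

```text
time_s: 18.25
tcp_pos: [0.4418, 0.2317, 0.3107]
ee_rot: [-3.139, -0.0, 2.118]
contact_force: [-0.2, 1.1, -0.4]
finger_gap: 0.998
grip_force: 0.0
```

Request:
{"api": "step_arm", "payload": {"increments": "0 0 0 0 0 0 -5;0 0 0 0 0 0 0;0 0 0 0 0 0 0"}}

```text
time_s: 18.55
tcp_pos: [0.4424, 0.2313, 0.3111]
ee_rot: [-3.14, -0.001, 2.197]
contact_force: [0.7, -0.3, -1.1]
finger_gap: 0.998
grip_force: 0.0
```

Run:
```python
from h import *
p=snap('wrist','w5.png');
print([(np.round(o['location'],4),round(o['confidence'],2)) for o in env.place_of(p,'carriage')])
go([.442,.232,.025],126)
for o in env.masks_of(p,'carriage')[:1]:
    ys,xs=np.where(o['pixels']);P=np.array([fish(p,u,.04)[:2] for u in zip(xs,ys)],np.float32)*1000
    print(cv2.minAreaRect(P))
```

```text
[(array([0.4432, 0.2373, 0.0009]), 0.72)]
t 18.65 shift mm [  0.7   0.  131.6] turn z -0.1 yaw 125.9 tilt [-1.7994e+02 -1.0000e-02] gap 0.998 grip 0.0 F [-0.1  0.7  0.1]
((441.2608337402344, 237.53260803222656), (41.94233322143555, 56.703243255615234), 35.98534393310547)
```

View pics/w5.png

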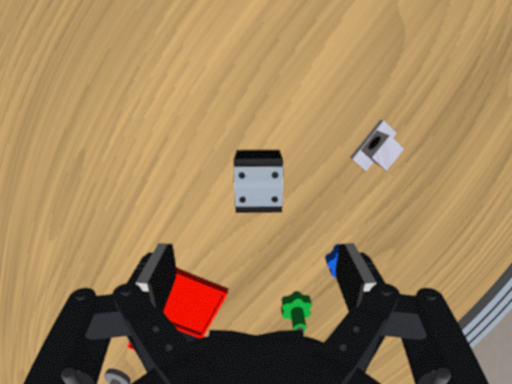

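The carriage is at (258,185), square to the fingers and clear of the support at (378,146) and of the tray.

Request:
{"api": "step_arm", "payload": {"increments": "0 0.0025 0.002 0.02 0 0 0;0 0 0 0.025 0 0 0;0 0 0 0.025 0 0 0;0 0 0 0.025 0 0 0;0 0 0 0.018 0 0 0;0 0 0 0.012 0 0 0;0 0 0 0.0065 0 0 0;0 0 0 0 0 0 0;200 0 0 0 0 0 0;230 0 0 0 0 0 0;230 0 0 0 0 0 0;230 0 0 0 0 0 0", "squeeze": 70}}

```text
time_s: 19.9
tcp_pos: [0.443, 0.235, 0.1815]
ee_rot: [3.141, 0.001, 2.198]
contact_force: [-2.4, -1.3, 6.5]
finger_gap: 0.479
grip_force: 72.1
```

Request:
{"api": "step_arm", "payload": {"increments": "230 0 0 0 0 0 0;230 0 0 0 0 0 0;230 0 0 0 0 0 0"}}

```text
time_s: 20.2
tcp_pos: [0.4429, 0.235, 0.1815]
ee_rot: [3.141, 0.001, 2.198]
contact_force: [-1.6, -1.2, 5.8]
finger_gap: 0.48
grip_force: 72.1
```

Run:
```python
from h import *
go([.478,-.036,.1],100)
```

```text
t 20.2 shift mm [-240.  -130.7  -73.5] turn z 26.0 yaw 126.0 tilt [1.7995e+02 4.0000e-02] gap 0.48 grip 72.1 F [-1.6 -1.2  5.8]
```

Request:
{"api": "step_arm", "payload": {"increments": "230 0 0 -0.01 0 0 0;230 0 0 -0.025 0 0 0;230 0 0 -0.03 0 0 0;230 -0.02 -0.011 -0.005 0 0 0;230 -0.03 -0.016 0 0 0 0;230 -0.035 -0.019 0 0 0 0;230 -0.035 -0.019 0 0 0 0;230 -0.035 -0.019 0 0 0 0;230 -0.035 -0.019 0 0 0 0;230 -0.03 -0.016 0 0 0 0;230 -0.02 -0.012 0 0 0 0;230 0 0 0 0 0 7"}}

```text
time_s: 21.4
tcp_pos: [0.4774, -0.0408, 0.2503]
ee_rot: [-3.14, 0.001, 2.066]
contact_force: [-0.6, -0.9, -3.2]
finger_gap: 0.481
grip_force: 71.6
```

Request:
{"api": "step_arm", "payload": {"increments": "230 0 0 0 0 0 7;230 0 0 0 0 0 7;230 0 0 0 0 0 5;230 0 0 0 0 0 0;230 0 0 0 0 0 0"}}

```text
time_s: 21.9
tcp_pos: [0.4775, -0.0362, 0.2507]
ee_rot: [-3.141, 0.0, 1.747]
contact_force: [-0.2, 0.3, -3.4]
finger_gap: 0.477
grip_force: 71.5
```

Run:
```python
from h import *
p=snap('wrist','w6.png')
go([.478,-.036,.0325],100)
print([(np.round(o['location'],4),round(o['confidence'],2)) for o in env.place_of(p,'red_tray')])
```

```text
t 21.95 shift mm [ 0.1  0.5 63.2] turn z 0.1 yaw 100.1 tilt [-179.99   -0.  ] gap 0.476 grip 71.5 F [-1.4  0.4 -3. ]
[(array([0.4652, 0.0082, 0.0007]), 0.91)]
```

View pics/w6.png

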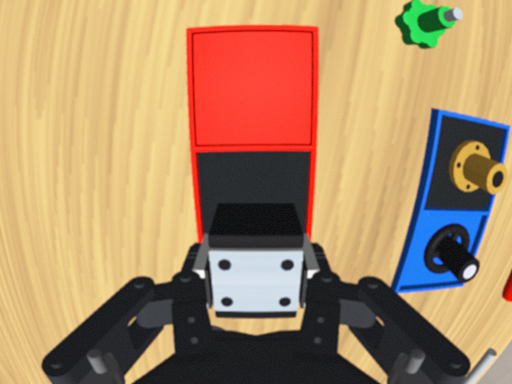

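Run:
```python
from h import *
p=snap('wrist')
A,B=[fish(p,u,.012)[:2] for u in((187,28),(319,27))]
e=(B-A)/np.linalg.norm(B-A);n=np.array([e[1],-e[0]]);m=(A+B)/2
print(np.linalg.norm(B-A),'ang',np.degrees(np.arctan2(e[1],e[0])),'bare',m+n*.045,'lined',m+n*.131)
w=(fish(p,(194.5,149),.012)+fish(p,(316,149),.012))[:2]/2
print('lined via mid wall',w+n*.043,'bare',w-n*.043)
```

```text
0.09131868690462558 ang 10.327070674264405 bare [0.46229015 0.04655575] lined [ 0.47770712 -0.03805109]
lined via mid wall [ 0.47878521 -0.03754079] bare [0.46336824 0.04706605]
```

The tray's end corners at (187,28) and (319,27) and its middle wall at row 149 agree: the lined bay is 2 mm further right. The carriage hangs straight. Lowering.

Request:
{"api": "step_arm", "payload": {"increments": "230 -0.0015 0.0005 0.015 0 0 0;230 0 0 0.02 0 0 0;230 0 0 0.015 0 0 0;230 0 0 0.006 0 0 0;230 0 0 0.004 0 0 0;230 0 0 0.0015 0 0 0;230 0 0 0.001 0 0 0;230 0 0 0 0 0 0"}}

```text
time_s: 22.85
tcp_pos: [0.4787, -0.0377, 0.1886]
ee_rot: [3.141, 0.0, 1.745]
contact_force: [0.1, -0.8, -3.7]
finger_gap: 0.476
grip_force: 71.6
```

Request:
{"api": "step_arm", "payload": {"increments": "230 0 0 0.0005 0 0 0;230 0 0 0.0005 0 0 0;230 0 0 0 0 0 0"}}

```text
time_s: 23.15
tcp_pos: [0.4786, -0.0377, 0.1875]
ee_rot: [3.141, 0.0, 1.745]
contact_force: [-0.3, 0.6, -1.0]
finger_gap: 0.481
grip_force: 71.9
```

Request:
{"api": "step_arm", "payload": {"increments": "230 0 0 0.0005 0 0 0;230 0 0 0 0 0 0;230 0 0 0 0 0 0"}}

```text
time_s: 23.45
tcp_pos: [0.4786, -0.0376, 0.1874]
ee_rot: [3.141, 0.001, 1.745]
contact_force: [-2.1, -0.0, 6.4]
finger_gap: 0.483
grip_force: 72.9
```

Request:
{"api": "step_arm", "payload": {"increments": "115 0 0 0 0 0 0;105 0 0 0 0 0 0;105 0 0 0 0 0 0;105 0 0 0 0 0 0;100 0 0 -0.02 0 0 0;60 0 0 -0.03 0 0 0;60 0 0 -0.04 0 0 0;60 0 0 -0.03 0 0 0;60 0 0 0 0 0 0"}}

```text
time_s: 24.35
tcp_pos: [0.4799, -0.0373, 0.3104]
ee_rot: [3.133, 0.003, 1.745]
contact_force: [0.6, 0.3, 0.8]
finger_gap: 0.763
grip_force: 0.0
```

Run:
```python
from h import *
p=snap('wrist')
for q in('carriage','star_knob'):print([(np.round(o['location'],4),round(o['confidence'],2)) for o in env.place_of(p,q)])
go([.578,.210,.18],110)
```

```text
[(array([ 0.4797, -0.0353,  0.0067]), 0.82)]
[(array([ 5.729e-01,  1.235e-01, -2.000e-04]), 0.68)]
t 24.5 shift mm [226.8 141.3 -29.1] turn z -10.0 yaw 100.0 tilt [-1.7994e+02  1.0000e-02] gap 0.763 grip 0.0 F [-0.4 -0.1  0.7]
```

Request:
{"api": "step_arm", "payload": {"increments": "60 0.028 0.018 -0.004 0 0 0;60 0.028 0.018 -0.004 0 0 0;60 0.028 0.018 -0.004 0 0 0;60 0.028 0.018 -0.004 0 0 0;60 0.028 0.018 -0.004 0 0 0;60 0.028 0.018 -0.004 0 0 0;60 0.028 0.018 -0.004 0 0 0;60 0.03 0.016 0 0 0 -5;60 0 0 0 0 0 -5;60 0 0 0 0 0 0;60 0 0 0 0 0 0"}}

```text
time_s: 25.6
tcp_pos: [0.579, 0.2088, 0.3328]
ee_rot: [-3.138, 0.0, 1.917]
contact_force: [-0.3, -1.0, -1.2]
finger_gap: 0.763
grip_force: 0.0
```

Run:
```python
from h import *
p=snap('wrist','w7.png')
print([(np.round(o['location'],4),round(o['confidence'],2)) for o in env.place_of(p,'star_knob')])
go([.578,.210,.037],110)
```

```text
[(array([ 0.5773,  0.1229, -0.0041]), 0.83), (array([ 0.5783,  0.2127, -0.004 ]), 0.64)]
t 25.7 shift mm [  2.   -0.3 141.7] turn z -0.2 yaw 109.8 tilt [-1.799e+02  4.000e-02] gap 0.763 grip 0.0 F [ 0.2 -0.  -0. ]
```

View pics/w7.png

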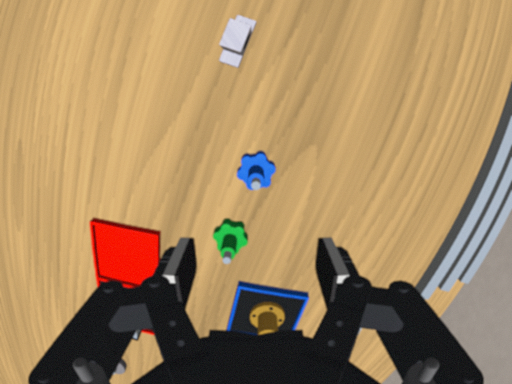

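The blue knob is straight ahead at (257,171), stud tip at (256,186); the green one at (230,239) stays clear.

Request:
{"api": "step_arm", "payload": {"increments": "60 0.003 0 0.025 0 0 0;60 0 0 0.03 0 0 0;60 0 0 0.03 0 0 0;60 0 0 0.025 0 0 0;60 0 0 0.016 0 0 0;60 0 0 0.01 0 0 0;60 0 0 0.005 0 0 0;60 0 0 0 0 0 0;200 0 0 0 0 0 0;245 0 0 0 0 0 0;245 0 0 0 0 0 0;245 0 0 0 0 0 0", "squeeze": 40}}

```text
time_s: 26.9
tcp_pos: [0.5784, 0.2124, 0.1944]
ee_rot: [3.14, 0.0, 1.919]
contact_force: [-0.6, -0.7, 3.7]
finger_gap: 0.17
grip_force: 38.9
```

Request:
{"api": "step_arm", "payload": {"increments": "245 0 0 0 0 0 0;245 0 0 0 0 0 0;245 0 0 0 0 0 0;245 0 0 0 0 0 0"}}

```text
time_s: 27.3
tcp_pos: [0.5784, 0.2125, 0.1944]
ee_rot: [3.141, 0.0, 1.919]
contact_force: [-1.2, -0.5, 5.2]
finger_gap: 0.167
grip_force: 39.1
```

Run:
```python
from h import *
go([.463,.047,.105],100)
```

```text
t 27.3 shift mm [-116.2 -164.9  -65.8] turn z 10.0 yaw 110.0 tilt [1.7994e+02 2.0000e-02] gap 0.167 grip 39.1 F [-1.2 -0.5  5.2]
```

Request:
{"api": "step_arm", "payload": {"increments": "245 0 0 -0.01 0 0 0;245 0 0 -0.03 0 0 0;245 0 0 -0.03 0 0 0;245 0 0 -0.005 0 0 0;245 -0.014 -0.02 0 0 0 0;245 -0.02 -0.029 0 0 0 0;245 -0.023 -0.033 0 0 0 0;245 -0.023 -0.033 0 0 0 0;245 -0.021 -0.03 0 0 0 0;245 -0.015 -0.02 0 0 0 5;245 0 0 0 0 0 5;245 0 0 0 0 0 0"}}

```text
time_s: 28.5
tcp_pos: [0.4621, 0.046, 0.2683]
ee_rot: [-3.141, 0.001, 1.743]
contact_force: [1.2, 0.2, -0.9]
finger_gap: 0.173
grip_force: 39.1
```

Request:
{"api": "step_arm", "payload": {"increments": "245 0 0 0 0 0 0"}}

```text
time_s: 28.6
tcp_pos: [0.4628, 0.0473, 0.2685]
ee_rot: [3.141, -0.0, 1.747]
contact_force: [0.3, 0.8, -1.2]
finger_gap: 0.167
grip_force: 39.1
```

Run:
```python
from h import *
p=snap('wrist','w8.png')
go([.463,.047,.0434],100)
```

```text
t 28.65 shift mm [-0.6  0.  70.2] turn z 0.1 yaw 100.1 tilt [ 1.7999e+02 -2.0000e-02] gap 0.176 grip 39.1 F [-0.1  0.8 -1.7]
```

View pics/w8.png

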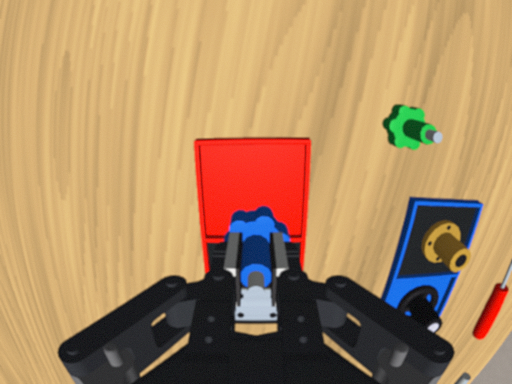

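The knob is held upright and laterally centred on the bare red bay (255,190). Lowering.

Request:
{"api": "step_arm", "payload": {"increments": "245 -0.0005 0 0.015 0 0 0;245 0 0 0.025 0 0 0;245 0 0 0.017 0 0 0;245 0 0 0.006 0 0 0;245 0 0 0.004 0 0 0;245 0 0 0.0015 0 0 0;245 0 0 0.0005 0 0 0;245 0 0 0 0 0 0;245 0 0 0 0 0 0"}}

```text
time_s: 29.55
tcp_pos: [0.463, 0.0465, 0.2001]
ee_rot: [3.14, 0.0, 1.745]
contact_force: [1.3, -1.7, -0.7]
finger_gap: 0.17
grip_force: 39.2
```

Request:
{"api": "step_arm", "payload": {"increments": "245 0 0 0.0005 0 0 0;245 0 0 0.0005 0 0 0;245 0 0 0 0 0 0"}}

```text
time_s: 29.85
tcp_pos: [0.4628, 0.0464, 0.1986]
ee_rot: [3.142, 0.0, 1.745]
contact_force: [0.3, -0.8, -1.4]
finger_gap: 0.169
grip_force: 39.2
```

Request:
{"api": "step_arm", "payload": {"increments": "245 0 0 0.0005 0 0 0;245 0 0 0 0 0 0;245 0 0 0 0 0 0"}}

```text
time_s: 30.15
tcp_pos: [0.4628, 0.0465, 0.1983]
ee_rot: [3.141, 0.0, 1.745]
contact_force: [-0.7, -0.3, 3.7]
finger_gap: 0.175
grip_force: 39.6
```

Contact. Release, rise, and back off for a last look.

Request:
{"api": "step_arm", "payload": {"increments": "180 0 0 0 0 0 0;150 0 0 0 0 0 0;140 0 0 0 0 0 0;140 0 0 0 0 0 0;130 0 0 -0.02 0 0 0;100 0 0 -0.03 0 0 0;60 0 0 -0.04 0 0 0;60 0 0 -0.04 0 0 0;60 0 0 -0.03 0 0 0;60 0.01 0.01 -0.02 0 0 0;60 0 0 0 0 0 0;60 0 0 0 0 0 0"}}

```text
time_s: 31.35
tcp_pos: [0.4706, 0.0579, 0.3777]
ee_rot: [-3.141, 0.0, 1.745]
contact_force: [-0.6, -0.7, -0.6]
finger_gap: 0.761
grip_force: 0.0
```

Run:
```python
from h import *
snap('wrist','w9.png');go([.463,.047,.0434],100)
p=snap('scene')
c=cv2.resize(p['frame'][110:290,130:420],(797,495),interpolation=cv2.INTER_CUBIC);cv2.imwrite('pics/s9.png',c)
```

```text
t 31.4 shift mm [ -9.1  -8.6 178.6] turn z -0.0 yaw 100.0 tilt [-1.7987e+02  2.0000e-02] gap 0.765 grip 0.0 F [-0.2  0.1 -0.5]
```

View pics/w9.png

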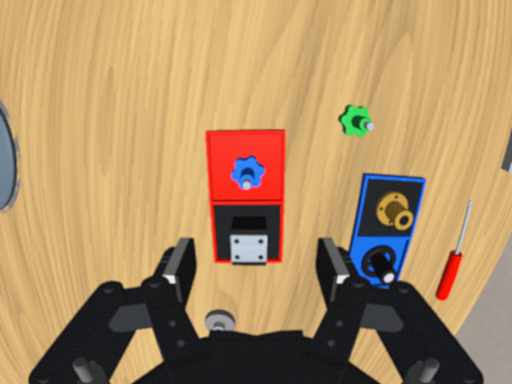

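View pics/s9.png

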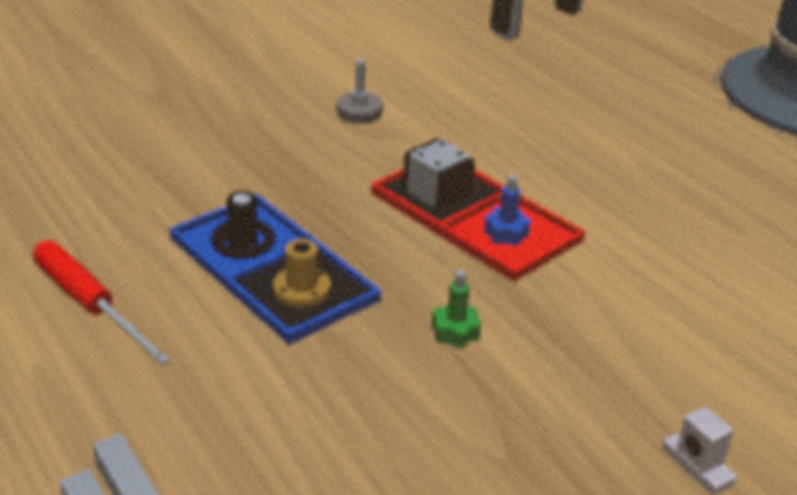

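All four parts stand upright in their bays: nut (302,275), wheel (242,225), carriage (438,175) and knob (509,215) in the scene crop. The bystanders are where they were, and the gripper is clear.

```bash
python3 -c "
from rig import env
print(env.sign_off())"
```

```text
the job is handed in; nothing more can be done
None
```

Both kits are made up and handed in at about 31 s: the brass nut and black handwheel are in the blue tray, and the steel carriage and blue star knob are in the red tray. All four stand upright in the bays you named, and the levelling foot, shaft support and screwdriver were left alone.

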